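Hold the sprung amber cover of the sample drawer at the clip

TASK

Pull the sample drawer of the chilled station all the way out to its stop. Then lift the drawer's spring-closed amber light cover until its red pointer stands at the blue clip on the quadrant, and keep holding it there so that a colleague can pipette from the vials: finish while still holding the cover at the clip, with nothing else propping it. The samples are sensitive to light, so never let the cover swing well past the clip, and do not disturb the jar, the bottle or the tub on the bench.

Things in the scene. Friction and masses are not known exactly. Their poses are not given: they have to be found in the camera images.
- station: bench-top chilled sample station: white steel housing 300 mm wide, 360 mm deep, 168 mm high, open at its front, with a 45 mm high control head on the top that begins 220 mm behind the front. Origin on the bench under the middle of the housing's front edge; its x axis points level into the housing (the drawer comes out along -x), y across its width, z up. Fixed to the bench
- drawer (a joint): how far the sea-green-fronted drawer is out, m: 0 shut, 0.19 fully out against its stop. Its slide drags with about 4 N and stays where it is left. The front panel, 16 mm thick, lies over the housing front, reaches from 22 to 152 mm above the bench and is 286 mm wide
- drawer_handle (a point): middle of the drawer's bar handle: a level round steel bar 10 mm thick, 130 mm long across the drawer, 42 mm in front of the panel's outer face, 138 mm above the bench (30 mm below the housing top), held by a stem at each end; free to be pinched or hooked from above
- cover (a joint): opening angle of the amber cover, rad: 0 shut (level), grows as its front edge rises. The cover (128 mm from hinge to front edge, 200 mm wide, 6 mm thick, about 0.25 kg) is hinged at the drawer's rear end and reached only when the drawer is out. A torsion spring snaps it shut: with its weight 0.6 N m when shut, 0.8 N m at 0.75 rad (5.5 N, up to 14 N straight up at the grip bar)
- cover_hinge (a point): middle of the cover's hinge axis, 92 mm above the bench, 165 mm behind the inner face of the drawer's front panel; same axes as the station; the hinge axis runs along its y. It travels with the drawer
- cover_grip (a point): middle of the cover's grip bar: a black round bar 10 mm thick and 110 mm long, parallel to the hinge, on two stems near the cover's front edge, its centre 35 mm above the cover's upper face. In the cover's plane it lies 115 mm in front of the hinge axis and 38 mm above it (square to the cover). With the cover shut it is 130 mm above the bench and 50 mm behind the inner face of the front panel. A round bar: fingers that pinch it from above need not tilt as the cover turns
- cover_pointer (a point): tip line of the cover's pointer, a red pin 5 mm thick, 28 mm long, on the cover's side edge at the station's +y side, 80 mm from the hinge axis; its axes turn with the cover, x pointing from the pin to the hinge axis
- clip (a joint): angle at which the blue clip is screwed fast on the quadrant, rad, on the same scale as the angle of the cover: the pointer stands at the clip when joint cover equals joint clip
- clip_mark (a point): where the pointer is to stand: on the middle line of the blue clip (7 mm wide along the rim, reaching from 4 mm inside to 16 mm outside of the plate), 80 mm from the hinge axis, just beyond the rim of the white quadrant plate with black ticks every 10 degrees, beside the cover at the station's +y side; its x points to the hinge axis, its z the way that the pointer travels as the cover opens
- jar_mid (a point): middle of a white jar with a black cap, 66 mm across, 85 mm high, standing on the bench: leave alone
- bottle_mid (a point): middle of a white bottle with a red cap, 58 mm across, 145 mm high, standing on the bench: leave alone
- tub_mid (a point): middle of a white tub with a blue cap, 62 mm across, 70 mm high, standing on the bench: leave alone

How it is judged:
On the way, in this order (a step that is already met when the one before it is completed fails the run):
1. the drawer is out at its stop, the cover still shut (value of joint drawer above 0.178 m and value of joint cover below 0.1 rad), for 0.2 s.
2. the cover is held with its pointer at the clip (angle between the x axis of cover_pointer and the x axis of clip_mark, either way round below 0.08 rad and contact force between the fingers and cover above 1 N), for 0.3 s.
At the end, for the whole second after the job is handed in: The drawer is still out (at least 170 of 190 mm); the fingers are touching the cover with more than 1 N and hold it still (under 0.1 rad/s), its pointer within 0.08 rad (4.6 degrees, 6 mm at the rim) of the clip's middle line, through the last second; no loose thing touches the cover (all of step 2 and value of joint drawer above 0.17 m and velocity of joint cover between -0.1 and 0.1 rad/s and contact force between cover and jar below 0.1 N and contact force between cover and bottle below 0.1 N and contact force between cover and tub below 0.1 N); the arm keeps its last pose, push and grip.
It fails at once if the cover swings well past the clip (pointer more than 14 mm, some 10 degrees, beyond it) (z of cover_pointer in the frame of clip_mark above 0.014 m).
It fails at once if the jar, bottle or tub is moved by more than 20 mm or tipped (distance of any of jar_mid, bottle_mid, tub_mid from where it was at the start of the episode above 0.02 m or angle between any of jar_mid, bottle_mid, tub_mid's own z axis and vertical above 0.35 rad).
It also fails if it takes over 58 s, if anything falls off the work surface, if the arm or the gripper's body presses on something with over 40 N, if the wrist force passes 120 N, or if a joint passes its speed limit or range.

ROBOT

A 6-joint arm with a two-finger parallel gripper is mounted at the origin on the work surface. World frame = base frame: x ahead of the robot, y to its left, z up, the work surface at z = 0. Lengths are in m, angles in rad, forces in N, time in s.
With the tool pointing down it reaches from about 0.3 to 0.875 m from the base axis. Payload 6.4 kg.
Tool frame: the origin (TCP) lies midway between the tips of the shut fingers; the grasp point (between the pads) lies 19 mm behind it; x points along the fingers, y is the direction in which the jaws open and shut, and the axes are right-handed (so a half turn about x gives the same grasp; the last joint's range is limited). The gripper opens to 85 mm and grips with 20 to 120 N. Pads are 22 mm wide; open, the fingers measure 114 mm over their backs; the gripper's body (76 mm by 85 mm) begins 54 mm behind the grasp point. The pads swing forward as they close: fully open they stand 13 mm farther back than shut.
Start: joints at [1.115, 0.181, 1.607, -0, 1.354, -0.206], TCP at [0.142, 0.557, 0.195] pointing down, gripper open.
Joint ranges: [-2.99, 2.99], [-0.89, 2.07], [0.3, 2.58], [-1.14, 4.28], [0, 2.63], [-3.12, 3.12]. Speed limits (rad/s): [2.57, 2.57, 3.01, 3.14, 3.14, 3.14].

INTERFACE

Orientations are given as a unit quaternion [w, x, y, z].
In Python, from bench import ctrl gives the robot as it stands.
- The arm moves only by the tool step_arm, never from a script. Its argument "motion" is a list of rows, each a list of 7 numbers: the shift along the tool's x, y, z in mm, then the turn, a rotation vector about the tool's x, y, z in degrees, then the closure in counts, from 0 (fully open) to 255 (shut). In form: [[tx, ty, tz, rx, ry, rz, hand], ...]. A call has 1 to 10 rows; each row is the pose to reach, as a shift and turn from the pose commanded when the call began, along the tool's axes at that moment; what a row does not reach only later rows make up. A row lasts 1/8 s, in which the tool goes at most 62.5 mm and 10.7 degrees, less where a joint would pass 70% of its speed; a pose out of reach is approached as far as the arm can. A call with a gripper value outside its range is refused whole. The fingers move at their own pace and stop on an object; the grip force is fixed at half the most. Time passes only in rows, so rows that repeat a pose let the fingers close. It gives the time, the measured TCP pose, the force and the opening at its end, in the units of the state.
- ctrl.get_obs(): the state, without advancing time (a new reading comes with each control period).
- ctrl.camera(name): name is "scene" or "top"; returns (picture, depth): 420x560x3 uint8, red, green, blue; 420x560 float32, m along the optical axis (not along the pixel's ray), 0 where there is no reading.
- ctrl.camera_info(name): a dict with "fx", "fy", "cx", "cy" (pixels), "dist_coeffs" ([k1, k2, p1, p2, k3] as OpenCV has them; the pictures are not rectified), "T" (4x4, takes a point from camera to world coordinates). Camera axes: x right, y down, z forward; pixel columns grow to the right and rows downward; lengths in m; the calibration is good to about 2 mm. A picture is of the moment at which its call begins. camera_info takes no time and is no camera call.
- ctrl.hand_in(): hands the job in, once; it reports no verdict.
The state is a dict: "time_s": time; "q": joint angles; "dq": joint speeds; "joint_efforts": joint torques, N m; "eef_pos": TCP position; "eef_rot": TCP orientation; "wrist_force": force on the tool from outside, world axes, zero at the start; "torque": the same for the moment, N m; "opening": opening from 0.0 (shut) to 1.0 (fully open).
Only numpy, scipy, OpenCV 4.12 (cv2) and the standard library are available. Lean on these libraries where they do the work, as an engineer would, in place of code of your own. Each camera call takes 0.05 s, during which the arm holds its last target. There are 200 camera calls.

## Working session

There is one attempt and no reset: what is moved stays moved. The work goes in short steps, Python scripts to look and compute and a tool call to move; the robot and the scene stay as the last step left them, time stands still between calls to the robot, and variables do not carry over. Pictures are saved under pics/ and viewed, about 8 in all and at most 12, crops included, and the job is handed in when it is done.

Besides the shell and the picture viewer there is one more tool, called after "Emit:" as name(argument=value, ...), one argument or row to a line, values as JSON. step_arm: Moves the arm, as the interface text tells. Its arguments: {"type":"object","properties":{"motion":{"type":"array","items":{"type":"array","items":{"type":"number"}}}},"required":["motion"]}

```bash
mkdir -p pics; cat > h.py <<'E'
import numpy as np, cv2, json
from bench import ctrl
def cam(n, save=None):
    p,d=ctrl.camera(n)
    if save: cv2.imwrite('pics/'+save, cv2.cvtColor(p,cv2.COLOR_RGB2BGR))
    return p,d
def rays(n,uv):
    i=ctrl.camera_info(n); K=np.array([[i['fx'],0,i['cx']],[0,i['fy'],i['cy']],[0,0,1]])
    T=np.array(i['T']); r=cv2.undistortPoints(np.array(uv,float).reshape(-1,1,2),K,np.array(i['dist_coeffs'],float)).reshape(-1,2)
    return T, np.c_[r,np.ones(len(r))]
def onplane(n,uv,z):
    T,r=rays(n,uv); d=r@T[:3,:3].T; return T[:3,3]+d*((z-T[2,3])/d[:,2])[:,None]
def deproj(n,uv,dep):
    T,r=rays(n,uv); return (r*np.array(dep)[:,None])@T[:3,:3].T+T[:3,3]
E
python3 - <<'E'
from h import *
a,d=cam('scene','s1.png'); b,e=cam('top','t1.png')
np.savez('v1.npz',a=a,d=d,b=b,e=e)
for n in('scene','top'):
    i=ctrl.camera_info(n); print(n,i['fx'],np.round(i['T'],3).tolist())
o=ctrl.get_obs(); print({k:np.round(v,3).tolist() for k,v in o.items()})
E
```

```text
scene 394.78346463978977 [[0.529, 0.634, -0.564, 1.068], [0.849, -0.393, 0.354, -0.271], [0.003, -0.666, -0.746, 0.786], [0.0, 0.0, 0.0, 1.0]]
top 386.691225027474 [[-0.005, -0.986, 0.169, 0.379], [-1.0, 0.006, 0.005, 0.016], [-0.006, -0.169, -0.986, 1.048], [0.0, 0.0, 0.0, 1.0]]
{'time_s': 0.1, 'q': [1.115, 0.181, 1.608, -0.0, 1.354, -0.206], 'dq': [-0.001, -0.001, -0.005, 0.002, -0.003, -0.001], 'joint_efforts': [-0.001, -44.589, -35.223, -0.0, 0.004, -0.0], 'eef_pos': [0.142, 0.557, 0.194], 'eef_rot': [0.701, 0.088, 0.702, -0.089], 'wrist_force': [-0.08, -0.536, 0.619], 'torque': [0.025, 0.046, 0.007], 'opening': 1.001}
```

View pics/s1.png

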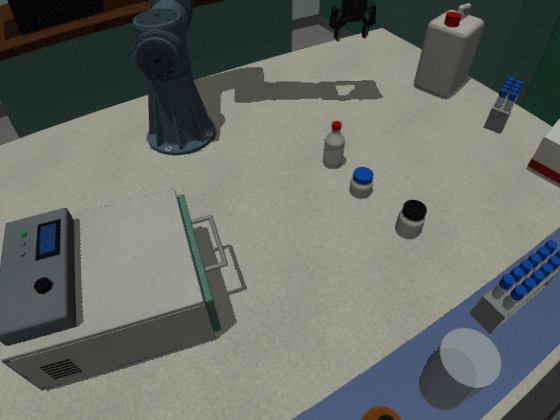

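View pics/t1.png

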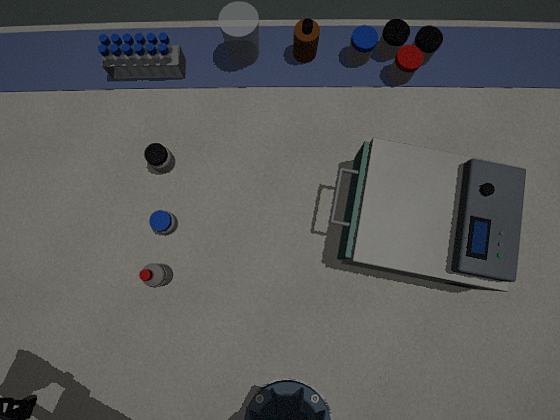

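The scene view shows the housing with its drawer opening toward world +y (handle about (215,245)). In the top view the handle is at about (340,197), the housing top spans x 350–460, and the jar, tub and bottle are at about (156,155), (162,222) and (150,274), clear of the drawer travel. I'll measure the housing and handle from depth.

```bash
python3 - <<'E'
from h import *
v=np.load('v1.npz'); 
def cloud(n,p,d):
    r,c=np.nonzero(d>0); P=deproj(n,np.c_[c,r],d[r,c]); return P,p[r,c],np.c_[c,r]
for n,p,d in(('top',v['b'],v['e']),('scene',v['a'],v['d'])):
    P,C,uv=cloud(n,p,d)
    box=(P[:,0]>0.2)&(P[:,0]<0.9)&(P[:,1]<0.1)&(P[:,1]>-.7)
    m=box&(abs(P[:,2]-.168)<.006)
    rect=cv2.minAreaRect(P[m][:,:2].astype(np.float32)*1000); print(n,'housing',m.sum(),P[m][:,2].mean(),np.round(rect[0],1),np.round(rect[1],1),rect[2]); print(np.round(cv2.boxPoints(rect)))
    # green panel
    hs=cv2.cvtColor(p,cv2.COLOR_RGB2HSV)[uv[:,1],uv[:,0]]
    g=box&(hs[:,0]>70)&(hs[:,0]<95)&(hs[:,1]>60)&(P[:,2]>.145)&(P[:,2]<.16)
    rect=cv2.minAreaRect(P[g][:,:2].astype(np.float32)*1000); print('panel',g.sum(),rect)
    h=box&(P[:,2]>.12)&(P[:,2]<.16)&(P[:,1]>-.13)&~((hs[:,1]>60))
    print('h',h.sum()); print(np.round(P[h][::max(1,h.sum()//25)],3).tolist())
E
```

```text
top housing 12710 0.16879585317564055 [ 520.8 -354. ] [360.8 301.5] 78.41029357910156
[[ 337. -501.]
 [ 632. -561.]
 [ 705. -208.]
 [ 409. -147.]]
panel 441 ((467.0142822265625, -229.5762939453125), (422.50006103515625, 210.00918579101562), 33.87574005126953)
h 238
[[0.635, -0.13, 0.141], [0.619, -0.127, 0.142], [0.61, -0.124, 0.141], [0.602, -0.124, 0.142], [0.597, -0.128, 0.144], [0.59, -0.121, 0.141], [0.585, -0.121, 0.142], [0.579, -0.12, 0.144], [0.575, -0.123, 0.142], [0.57, -0.123, 0.143], [0.565, -0.123, 0.142], [0.558, -0.113, 0.141], [0.556, -0.123, 0.137], [0.548, -0.112, 0.143], [0.543, -0.112, 0.141], [0.538, -0.112, 0.144], [0.533, -0.114, 0.146], [0.529, -0.112, 0.142], [0.524, -0.112, 0.144], [0.519, -0.114, 0.144], [0.515, -0.114, 0.139], [0.507, -0.104, 0.141], [0.505, -0.109, 0.142], [0.502, -0.104, 0.143], [0.502, -0.125, 0.147], [0.5, -0.121, 0.142], [0.498, -0.125, 0.141]]
scene housing 15273 0.1678961095638015 [ 520.5 -356. ] [360.9 302.4] 78.28750610351562
[[ 336. -502.]
 [ 632. -563.]
 [ 705. -210.]
 [ 409. -149.]]
panel 794 ((559.110107421875, -172.054443359375), (14.857295989990234, 285.9657287597656), 78.39542388916016)
h 210
[[0.502, -0.11, 0.143], [0.506, -0.108, 0.141], [0.506, -0.114, 0.142], [0.505, -0.123, 0.143], [0.512, -0.108, 0.141], [0.511, -0.115, 0.141], [0.507, -0.12, 0.136], [0.504, -0.127, 0.134], [0.524, -0.115, 0.144], [0.523, -0.118, 0.138], [0.532, -0.115, 0.142], [0.535, -0.119, 0.141], [0.542, -0.115, 0.142], [0.546, -0.119, 0.142], [0.547, -0.122, 0.139], [0.556, -0.119, 0.143], [0.559, -0.125, 0.143], [0.564, -0.121, 0.143], [0.566, -0.126, 0.142], [0.572, -0.122, 0.142], [0.573, -0.128, 0.14], [0.581, -0.124, 0.144], [0.584, -0.128, 0.142], [0.588, -0.13, 0.142], [0.595, -0.129, 0.142], [0.601, -0.125, 0.139], [0.612, -0.129, 0.138]]
```

```bash
cat >> h.py <<'E'
from scipy.spatial.transform import Rotation as Ro
F=np.array([.557,-.1785,0]); X=np.array([-.202,-.9794,0]); Y=np.array([.9794,-.202,0])
def st(x,y,z): return F+X*x+Y*y+np.array([0,0,z])
def plan(target,sgn=None):
    o=ctrl.get_obs(); w,x,y,z=o['eef_rot']; R=Ro.from_quat([x,y,z,w]); M=R.as_matrix()
    s=sgn if sgn else np.sign(M[:,1]@X)
    tx=np.array([0,0,-1.]);ty=s*X; D=Ro.from_matrix(np.c_[tx,ty,np.cross(tx,ty)])
    print('eef',np.round(o['eef_pos'],4),'q',np.round(o['q'],2),'toolY',np.round(M[:,1],3),'open',o['opening'],'f',np.round(o['wrist_force'],1))
    print('shift mm',np.round(M.T@(target-o['eef_pos'])*1000,1),'turn deg',np.round((R.inv()*D).as_rotvec(degrees=True),1))
E
python3 - <<'E'
from h import *
H=st(-58,0,0)if 0 else st(-.058,0,0.25); print(H)
plan(H,1); plan(H,-1)
E
```

```text
[ 0.568716  -0.1216948  0.25     ]
eef [0.1419 0.5566 0.1943] q [ 1.11  0.18  1.61 -0.    1.35 -0.21] toolY [ 0.247  0.969 -0.002] open 1.0013823048305277 f [-0.1 -0.5  0.6]
shift mm [ -55.1 -551.9  581.3] turn deg [1.773e+02 1.000e-01 0.000e+00]
eef [0.1419 0.5566 0.1943] q [ 1.11  0.18  1.61 -0.    1.35 -0.21] toolY [ 0.247  0.969 -0.002] open 1.0013823048305277 f [-0.1 -0.5  0.6]
shift mm [ -55.1 -551.9  581.3] turn deg [-2.7 -0.   0.1]
```

Emit:
step_arm(
  motion=[
    [-30,-30,32,0,0,0,150],
    [-55,-75,80,0,0,0,150],
    [-55,-120,127,-1,0,0,150],
    [-55,-160,169,-1,0,0,150],
    [-55,-200,211,-2,0,0,150],
    [-55,-240,253,-2,0,0,150],
    [-55,-280,295,-2.7,0,0,150],
    [-55,-320,337,-2.7,0,0,150],
    [-55,-360,379,-2.7,0,0,150],
    [-55,-400,421,-2.7,0,0,150],
  ],
)

```text
time_s: 1.35
eef_pos: [0.4518, 0.0637, 0.25]
eef_rot: [0.704, 0.072, 0.703, -0.072]
wrist_force: [0.7, 0.6, 0.8]
opening: 0.41
```

Emit:
step_arm(
  motion=[
    [0,-38,40,0,0,0,150],
    [0,-76,80,0,0,0,150],
    [0,-114,120,0,0,0,150],
    [0,-152,160,0,0,0,150],
    [0,-152,160,0,0,0,150],
    [0,-152,160,0,0,0,150],
  ],
)

```text
time_s: 2.1
eef_pos: [0.5767, -0.1151, 0.2493]
eef_rot: [0.703, 0.072, 0.704, -0.071]
wrist_force: [-1.2, 0.2, -0.3]
opening: 0.412
```

```bash
python3 - <<'E'
from h import *
plan(st(-.058,0,.122),-1)
E
```

```text
eef [ 0.5767 -0.1151  0.2493] q [-0.4   0.17  1.51  0.    1.46 -1.77] toolY [0.202 0.979 0.001] open 0.41211783798334933 f [-1.2  0.2 -0.3]
shift mm [127.3  -8.1  -6.2] turn deg [ 0.  -0.1 -0. ]
```

Emit:
step_arm(
  motion=[
    [20,-8,-6,0,0,0,150],
    [50,-8,-6,0,0,0,150],
    [80,-8,-6,0,0,0,150],
    [105,-8,-6,0,0,0,150],
    [127,-8,-6,0,0,0,150],
    [127,-8,-6,0,0,0,150],
    [127,-8,-6,0,0,0,255],
    [127,-8,-6,0,0,0,255],
    [127,-8,-6,0,0,0,255],
    [127,-8,-6,0,0,0,255],
  ],
)

```text
time_s: 3.35
eef_pos: [0.57, -0.1223, 0.1235]
eef_rot: [0.704, 0.071, 0.703, -0.072]
wrist_force: [-0.3, 0.6, 1.7]
opening: 0.002
```

```bash
python3 - <<'E'
from h import *
plan(st(-.248,0,.122),-1)
E
```

```text
eef [ 0.57   -0.1223  0.1235] q [-0.41  0.27  1.65  0.    1.22 -1.78] toolY [ 0.201  0.98  -0.   ] open 0.0016603401183271154 f [-0.3  0.6  1.7]
shift mm [  1.5 190.4  -1.3] turn deg [0. 0. 0.]
```

```bash
python3 - <<'E'
from h import *
a,d=cam('scene'); b,e=cam('top')
np.savez('v2.npz',a=a,d=d,b=b,e=e)
A=cv2.resize(a[170:320,130:280],None,fx=2.6,fy=2.6); B=cv2.resize(b[130:280,270:420],None,fx=2.6,fy=2.6)
cv2.imwrite('pics/c2.png',cv2.cvtColor(np.hstack([A,B]),cv2.COLOR_RGB2BGR))
E
```

```text
(no output)
```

View pics/c2.png

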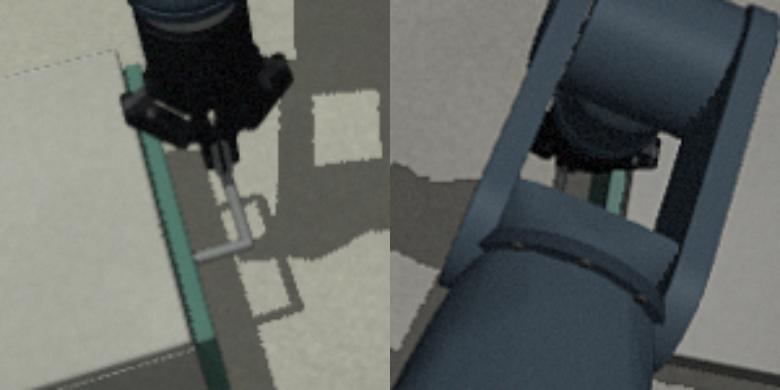

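The bar appears to enter between the fingers, although the opening reads shut. I'll try a short pull and look at the force.

Emit:
step_arm(
  motion=[
    [0,3,0,0,0,0,255],
    [0,10,0,0,0,0,255],
    [0,20,0,0,0,0,255],
    [0,30,0,0,0,0,255],
    [0,40,0,0,0,0,255],
  ],
)

```text
time_s: 4.08
eef_pos: [0.578, -0.0821, 0.1231]
eef_rot: [0.704, 0.071, 0.703, -0.071]
wrist_force: [-0.2, 0.5, -0.1]
opening: 0.006
```

```bash
python3 - <<'E'
from h import *
a,d=cam('scene')
A=cv2.resize(a[150:320,130:300],None,fx=3,fy=3)
cv2.imwrite('pics/c3.png',cv2.cvtColor(A,cv2.COLOR_RGB2BGR))
plan(st(-.248,0,.122),-1)
E
```

```text
eef [ 0.5781 -0.081   0.1231] q [-0.34  0.27  1.65  0.    1.22 -1.71] toolY [0.2   0.98  0.001] open -0.004018149015551046 f [ 0.7  0.4 -0.3]
shift mm [  1.2 148.2  -0.7] turn deg [ 0.1 -0.  -0. ]
```

View pics/c3.png

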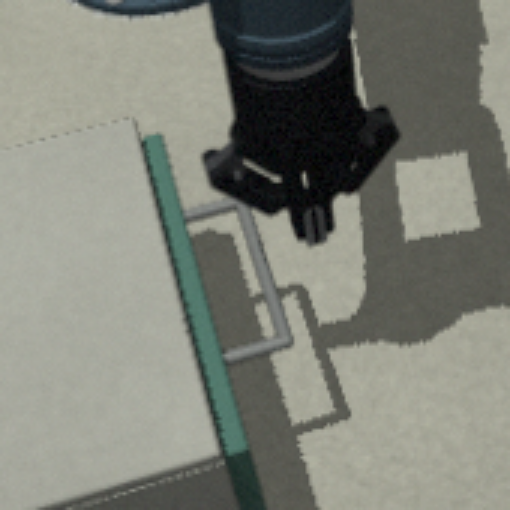

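The fingers missed: the drawer hasn't moved and the bar is still in place. I'll measure the fingertips with depth and compare them with the reported TCP.

```bash
python3 - <<'E'
from h import *
v=np.load('v1.npz')
for n,k,dk in(('scene','a','d'),('top','b','e')):
    p,d=v[k],v[dk]; r,c=np.nonzero(d>0); P=deproj(n,np.c_[c,r],d[r,c])
    S=np.c_[(P-F)@X,(P-F)@Y,P[:,2]]
    m=(S[:,0]<-.04)&(S[:,0]>-.08)&(abs(S[:,1])<.05)&(S[:,2]>.11)&(S[:,2]<.18)
    print(n,'bar x pct',np.round(np.percentile(S[m,0],[5,25,50,75,95]),4),'z',np.round(np.percentile(S[m,2],[5,50,95]),4))
    m=(S[:,0]<-.02)&(S[:,0]>-.08)&(abs(S[:,1])<.1)&(S[:,2]>.12)&(S[:,2]<.18)
    print('bar ends y',S[m&(S[:,0]<-.05),1].min(),S[m&(S[:,0]<-.05),1].max())
a,d=cam('scene'); o=ctrl.get_obs()
r,c=np.nonzero(d>0); P=deproj('scene',np.c_[c,r],d[r,c])
q=P-np.array(o['eef_pos']); m=(abs(q[:,0])<.05)&(abs(q[:,1])<.05)&(q[:,2]>-.06)&(q[:,2]<.08)&(P[:,2]>.02)
Q=np.c_[q[m]@X,q[m]@Y,q[m][:,2]]
w,s=np.array([Q[:,0],Q[:,2]]).round(3),0
for lo in np.arange(-.06,.08,.01):
    k=(Q[:,2]>=lo)&(Q[:,2]<lo+.01)
    if k.any(): print(round(lo,2),k.sum(),np.round([Q[k,0].min(),Q[k,0].max(),Q[k,1].min(),Q[k,1].max()],3))
E
```

```text
scene bar x pct [-0.0608 -0.0585 -0.0559 -0.0535 -0.0516] z [0.1384 0.1416 0.1437]
bar ends y -0.06716672456428834 0.06946599932709778
top bar x pct [-0.0639 -0.0621 -0.0598 -0.0572 -0.0551] z [0.1399 0.1427 0.1457]
bar ends y -0.069814363825905 0.06847091944780405
0.01 133 [ 0.038  0.048 -0.041  0.058]
0.02 18 [ 0.041  0.045 -0.04   0.041]
0.04 41 [-0.01   0.016 -0.002  0.012]
0.05 43 [-0.011  0.016 -0.006  0.013]
0.06 45 [-0.012  0.016 -0.002  0.013]
0.07 49 [-0.018  0.02  -0.01   0.014]
```

```bash
cat >> h.py <<'E'
def proj(n,P):
    i=ctrl.camera_info(n); K=np.array([[i['fx'],0,i['cx']],[0,i['fy'],i['cy']],[0,0,1]]); T=np.linalg.inv(np.array(i['T']))
    return cv2.projectPoints(np.atleast_2d(P).astype(float),cv2.Rodrigues(T[:3,:3])[0],T[:3,3],K,np.array(i['dist_coeffs'],float))[0].reshape(-1,2)
E
python3 - <<'E'
from h import *
o=ctrl.get_obs(); e=np.array(o['eef_pos'])
for dz in(0,.02,.04,.06): print(dz,proj('scene',e+[0,0,dz]))
v=np.load('v1.npz'); a,d=cam('scene')
for r in range(215,250,3): print(r,np.round(d[r,228:242],3), a[r,234])
E
```

```text
0 [[237.48597353 238.47012805]]
0.02 [[236.65478211 232.57472335]]
0.04 [[235.79528559 226.45885315]]
0.06 [[234.90617578 220.11100142]]
215 [0.758 0.757 0.759 0.758 0.761 0.783 0.776 0.765 0.767 0.763 0.766 0.768
 0.767 0.771] [ 9 11 14]
218 [0.765 0.761 0.766 0.764 0.768 0.768 0.778 0.779 0.77  0.773 0.771 0.772
 0.778 1.038] [18 13 20]
221 [0.776 0.772 0.771 0.78  0.775 0.775 0.776 0.777 0.779 0.781 0.784 0.787
 0.787 0.79 ] [28 32 32]
224 [0.784 0.785 0.785 0.786 0.783 0.784 0.784 0.781 0.785 0.786 0.792 0.797
 0.796 0.797] [47 49 50]
227 [0.796 0.788 0.792 0.793 0.79  0.787 0.789 0.79  0.792 0.793 0.795 0.803
 0.803 1.018] [57 60 59]
230 [1.009 1.012 0.797 1.009 1.013 0.794 0.796 0.797 0.797 0.797 0.803 0.803
 1.01  1.011] [64 64 64]
233 [0.    1.004 1.006 1.005 1.007 1.006 1.01  1.004 1.005 1.005 1.004 1.004
 1.007 1.006] [168 169 154]
236 [0.999 0.999 0.998 1.003 1.001 0.998 1.    1.001 1.001 1.001 0.998 1.003
 0.997 0.999] [166 169 152]
239 [0.992 0.993 0.996 0.991 0.995 0.997 0.993 0.991 0.993 0.99  0.994 0.99
 0.993 0.993] [169 171 156]
242 [0.985 0.985 0.988 0.991 0.986 0.989 0.986 0.987 0.985 0.988 0.988 0.987
 0.99  0.987] [166 167 152]
245 [0.98  0.98  0.98  0.979 0.977 0.982 0.981 0.982 0.982 0.982 0.979 0.979
 0.979 0.982] [175 175 161]
248 [0.976 0.975 0.977 0.97  0.971 0.974 0.972 0.974 0.978 0.974 0.975 0.975
 0.973 0.976] [169 170 156]
```

```bash
python3 - <<'E'
from h import *
a,d=cam('scene'); o=ctrl.get_obs(); e=np.array(o['eef_pos'])
for r in (229,230,231,232):
    for c in range(229,241):
        if 0<d[r,c]<.85:
            p=deproj('scene',[[c,r]],[d[r,c]])[0]; q=p-e; print(r,c,np.round([q@X,q@Y,q[2],p[2]],4))
# near-edge point predicted pixel if tip were at +k
for k in(0,.02,.03,.04): print(k,proj('scene',e+Y*.011+[0,0,k]))
# same at start
v=np.load('v1.npz'); dd=v['d']; r,c=np.nonzero(dd>0); P=deproj('scene',np.c_[c,r],dd[r,c]); q=P-np.array([.1419,.5566,.1943])
m=(np.linalg.norm(q[:,:2],axis=1)<.08)&(P[:,2]>.1)&(P[:,2]<.4); print('start tip z',np.sort(P[m,2])[:20].round(3))
E
```

```text
229 229 [0.0146 0.0072 0.0467 0.1698]
229 230 [0.0123 0.0053 0.0436 0.1667]
229 231 [0.0107 0.0081 0.0461 0.1692]
229 232 [0.0086 0.0073 0.0444 0.1674]
229 233 [0.0071 0.0105 0.0474 0.1704]
229 234 [0.0051 0.011  0.0471 0.1702]
229 235 [0.0031 0.0109 0.0462 0.1693]
229 236 [0.0009 0.01   0.0442 0.1673]
229 237 [-0.0007  0.0123  0.0462  0.1692]
229 238 [-0.0028  0.0116  0.0445  0.1675]
230 230 [0.013  0.0077 0.0434 0.1665]
230 232 [0.0091 0.0084 0.0426 0.1657]
230 233 [0.0073 0.0099 0.0436 0.1666]
230 234 [0.0053 0.01   0.0428 0.1659]
230 235 [0.0037 0.0129 0.0455 0.1685]
230 236 [0.0014 0.0109 0.0422 0.1653]
230 237 [-0.0007  0.0109  0.0414  0.1644]
230 238 [-0.0026  0.0116  0.0414  0.1645]
231 233 [0.0076 0.01   0.0406 0.1637]
231 234 [0.0058 0.0114 0.0414 0.1645]
231 235 [0.0039 0.0123 0.0417 0.1647]
231 236 [0.0017 0.0114 0.0398 0.1629]
0 [[238.43544483 242.51462688]]
0.02 [[237.61280059 236.64327371]]
0.03 [[237.19091273 233.62499558]]
0.04 [[236.76176249 230.54973234]]
start tip z [0.243 0.244 0.244 0.245 0.246 0.246 0.246 0.246 0.247 0.248 0.249 0.249
 0.249 0.25  0.25  0.25  0.251 0.251 0.251 0.251]
```

The camera shows the real fingertips about 38 mm above the reported TCP, both at the start and now, so the fingers closed above the bar. I'll correct for that: for real tips at 0.121 m, the reported z should be about 0.083 m.

```bash
python3 - <<'E'
from h import *
plan(st(-.060,0,.083),-1)
E
```

```text
eef [ 0.5779 -0.0827  0.1231] q [-0.35  0.27  1.65 -0.    1.22 -1.71] toolY [ 0.2   0.98 -0.  ] open 0.0008368291423317367 f [-0.3 -0.5 -1.3]
shift mm [ 40.1 -38.   -1.2] turn deg [ 0.1 -0.   0. ]
```

Emit:
step_arm(
  motion=[
    [-15,0,0,0,0,0,150],
    [-15,-20,-1,0,0,0,150],
    [-15,-38,-1,0,0,0,150],
    [-5,-38,-1,0,0,0,150],
    [12,-38,-1,0,0,0,150],
    [28,-38,-1,0,0,0,150],
    [40,-38,-1,0,0,0,150],
    [40,-38,-1,0,0,0,255],
    [40,-38,-1,0,0,0,255],
    [40,-38,-1,0,0,0,255],
  ],
)

```text
time_s: 5.52
eef_pos: [0.5689, -0.1199, 0.0826]
eef_rot: [0.703, 0.072, 0.704, -0.071]
wrist_force: [1.3, -0.8, -7.9]
opening: 0.092
```

```bash
python3 - <<'E'
from h import *
plan(st(-.249,0,.083),-1)
E
```

```text
eef [ 0.5689 -0.1199  0.0826] q [-0.41  0.32  1.68 -0.    1.14 -1.78] toolY [0.201 0.98  0.   ] open 0.09163226628928947 f [ 1.3 -0.8 -7.9]
shift mm [ -0.4 189.2   0.4] turn deg [ 0. -0. -0.]
```

The bar is now gripped (opening 0.092, about 8–10 mm). Next is the pull.

Emit:
step_arm(
  motion=[
    [0,4,0,0,0,0,255],
    [0,15,0,0,0,0,255],
    [0,35,0,0,0,0,255],
    [0,58,0,0,0,0,255],
    [0,82,0,0,0,0,255],
    [0,106,0,0,0,0,255],
    [0,130,0,0,0,0,255],
    [0,152,0,0,0,0,255],
    [0,170,0,0,0,0,255],
    [0,180,0,0,0,0,255],
  ],
)

```text
time_s: 6.78
eef_pos: [0.6053, 0.0569, 0.0826]
eef_rot: [0.703, 0.071, 0.704, -0.071]
wrist_force: [1.6, -5.8, -9.3]
opening: 0.091
```

Emit:
step_arm(
  motion=[
    [0,4,0,0,0,0,255],
    [0,8,0,0,0,0,255],
    [0,11,0,0,0,0,255],
    [0,11,0,0,0,0,255],
  ],
)

```text
time_s: 7.28
eef_pos: [0.6069, 0.0651, 0.0826]
eef_rot: [0.703, 0.071, 0.704, -0.073]
wrist_force: [-1.5, -10.1, -10.8]
opening: 0.097
```

```bash
python3 - <<'E'
from h import *
a,d=cam('scene','s4.png'); plan(st(-.249,0,.083),-1)
E
```

```text
eef [0.6069 0.0651 0.0826] q [-0.09  0.38  1.6  -0.    1.16 -1.45] toolY [ 0.202  0.979 -0.003] open 0.09432890637758544 f [ -0.9  -9.5 -11.3]
shift mm [-0.4  0.3  0.4] turn deg [-0.  -0.1  0.2]
```

The drawer moved 189 mm and the force rose to about 10 N, so it is at the stop. I'll release, raise and look.

Emit:
step_arm(
  motion=[
    [0,-1,0,0,0,0,150],
    [0,-1,0,0,0,0,150],
    [0,-1,0,0,0,0,150],
    [-15,-1,0,0,0,0,150],
    [-45,-1,0,0,0,0,150],
    [-90,-1,0,0,0,0,150],
    [-130,0,0,0,0,0,150],
    [-130,0,0,0,0,0,150],
  ],
)

```text
time_s: 8.32
eef_pos: [0.6107, 0.0671, 0.2192]
eef_rot: [0.707, 0.072, 0.7, -0.071]
wrist_force: [0.0, -0.0, 0.3]
opening: 0.407
```

```bash
python3 - <<'E'
from h import *
a,d=cam('scene','s5.png'); b,e=cam('top'); np.savez('v5.npz',a=a,d=d,b=b,e=e)
A=cv2.resize(a[150:350,120:340],None,fx=3,fy=3,interpolation=cv2.INTER_CUBIC)
cv2.imwrite('pics/c5.png',cv2.cvtColor(A,cv2.COLOR_RGB2BGR))
plan(st(-.140,0,.2),-1)
# panel top
hs=cv2.cvtColor(a,cv2.COLOR_RGB2HSV); r,c=np.nonzero((d>0)&(hs[...,0]>70)&(hs[...,0]<95)&(hs[...,1]>60))
P=deproj('scene',np.c_[c,r],d[r,c]); S=np.c_[(P-F)@X,(P-F)@Y,P[:,2]]; m=(S[:,2]>.146)&(S[:,2]<.158)&(abs(S[:,1])<.15)&(S[:,0]<0)&(S[:,0]>-.3)
print('panel x',np.percentile(S[m,0],[5,50,95]),'expect -.206..-.190')
E
```

```text
eef [0.608  0.0672 0.2143] q [-0.08  0.24  1.49  0.    1.4  -1.45] toolY [0.201 0.98  0.   ] open 0.41103973026490315 f [-0.1 -0.3 -0.9]
shift mm [  14.2 -110.9   -0.5] turn deg [ 0.1  0.1 -0. ]
panel x [-0.20172145 -0.19460482 -0.18846622] expect -.206..-.190
```

View pics/c5.png

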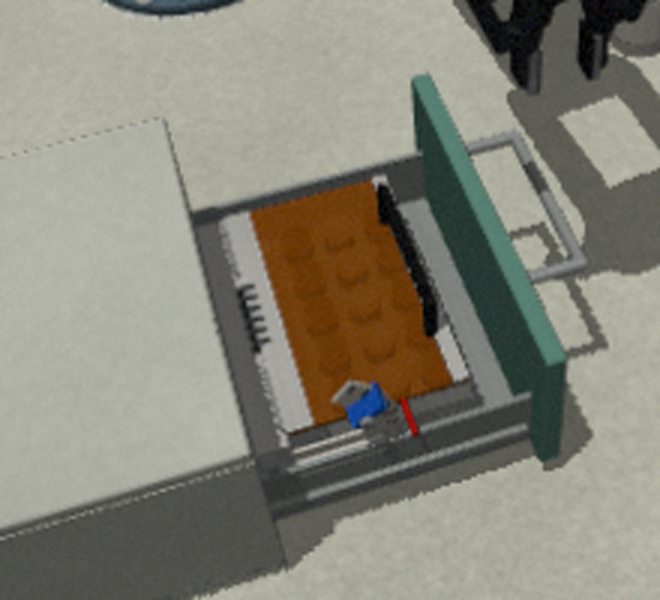

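The crop shows the drawer out and the cover shut. The black grip bar runs from about (385,190) to (430,330), the blue clip is at (365,407) and the red pin at (410,417). I'll compute the clip's angle about the hinge.

```bash
python3 - <<'E'
from h import *
v=np.load('v5.npz')
for n,k,dk in(('scene','a','d'),('top','b','e')):
    a,d=v[k],v[dk]; hs=cv2.cvtColor(a,cv2.COLOR_RGB2HSV)
    for nm,mk in(('blue',(hs[...,0]>100)&(hs[...,0]<130)&(hs[...,1]>150)),('red',((hs[...,0]<4)|(hs[...,0]>174))&(hs[...,1]>160)&(a[...,0]>90))):
        r,c=np.nonzero(mk&(d>0)); P=deproj(n,np.c_[c,r],d[r,c]); S=np.c_[(P-F)@X,(P-F)@Y,P[:,2]]
        m=(S[:,0]<0)&(S[:,0]>-.15)&(S[:,1]>.07)&(S[:,1]<.17)&(S[:,2]>.06)
        if m.sum()<3: print(n,nm,m.sum()); continue
        s=S[m]; u=np.c_[c,r][m]; h=s-[-.025,0,.092]; print(n,nm,m.sum(),'uv',u.mean(0).round(1),'S med',np.median(s,0).round(4),'min',s.min(0).round(3),'max',s.max(0).round(3))
        print('   rad',np.median(np.hypot(h[:,0],h[:,2])).round(4),'ang from mean',np.arctan2(np.median(h[:,2]),-np.median(h[:,0])))
        # ray on planes y=const
        T,rr=rays(n,[u.mean(0)]); D=(rr@T[:3,:3].T)[0]; o=T[:3,3]
        for y in(.100,.105,.11,.115,.12):
            t=(y-(o-F)@Y)/(D@Y); p=o+t*D; x=(p-F)@X+.025; z=p[2]-.092; print('   y',y,'r',round(float(np.hypot(x,z)),4),'ang',round(float(np.arctan2(z,-x)),3))
    # black grip bar
    r,c=np.nonzero((a.max(2)<45)&(d>0)); P=deproj(n,np.c_[c,r],d[r,c]); S=np.c_[(P-F)@X,(P-F)@Y,P[:,2]]
    m=(S[:,0]<-.1)&(S[:,0]>-.18)&(abs(S[:,1])<.07)&(S[:,2]>.12)&(S[:,2]<.145); s=S[m]
    if len(s): print(n,'bar',len(s),np.percentile(s,[5,50,95],axis=0).round(4).tolist())
E
```

```text
scene blue 95 uv [241.9 285. ] S med [-0.0755  0.1202  0.1331] min [-0.086  0.11   0.122] max [-0.062  0.128  0.14 ]
   rad 0.0657 ang from mean 0.6828079825843276
   y 0.1 r 0.0536 ang 0.142
   y 0.105 r 0.0546 ang 0.293
   y 0.11 r 0.0568 ang 0.436
   y 0.115 r 0.06 ang 0.565
   y 0.12 r 0.0642 ang 0.68
scene red 26 uv [256.  288.3] S med [-0.103   0.1132  0.0941] min [-0.105  0.1    0.092] max [-0.101  0.127  0.097]
   rad 0.0781 ang from mean 0.02685465544017165
   y 0.1 r 0.0838 ang -0.253
   y 0.105 r 0.081 ang -0.155
   y 0.11 r 0.079 ang -0.05
   y 0.115 r 0.0779 ang 0.059
   y 0.12 r 0.0777 ang 0.169
scene bar 198 [[-0.1418, -0.0493, 0.1277], [-0.1375, 0.0079, 0.1334], [-0.1338, 0.0587, 0.1356]]
top blue 40 uv [336.  147.7] S med [-0.0798  0.1194  0.135 ] min [-0.087  0.108  0.124] max [-0.066  0.128  0.143]
   rad 0.0696 ang from mean 0.6650243409723374
   y 0.1 r 0.1084 ang 1.01
   y 0.105 r 0.0963 ang 0.944
   y 0.11 r 0.0848 ang 0.86
   y 0.115 r 0.0741 ang 0.75
   y 0.12 r 0.0645 ang 0.606
top red 17 uv [323.2 152.7] S med [-0.1052  0.1147  0.0953] min [-0.107  0.1    0.071] max [-0.101  0.125  0.1  ]
   rad 0.0803 ang from mean 0.04171821701265147
   y 0.1 r 0.0912 ang 0.451
   y 0.105 r 0.0851 ang 0.3
   y 0.11 r 0.0813 ang 0.131
   y 0.115 r 0.0799 ang -0.05
   y 0.12 r 0.0812 ang -0.231
top bar 167 [[-0.144, -0.0551, 0.1302], [-0.1403, -0.0031, 0.1351], [-0.1364, 0.051, 0.1377]]
```

Both views put the clip at about 0.67 rad (0.68 and 0.665, two-ray crossing about 0.65). The pin reads about 0.03 with the cover shut, as it should, and the bar is within 3 mm of the computed position. Now I'll go to the bar.

```bash
python3 - <<'E'
from h import *
plan(st(-.141,0,.075),-1)
E
```

```text
eef [0.608  0.0672 0.2143] q [-0.08  0.24  1.49  0.    1.4  -1.45] toolY [0.201 0.98  0.   ] open 0.41103973026490315 f [-0.1 -0.3 -0.9]
shift mm [ 139.2 -110.    -0.7] turn deg [ 0.1  0.1 -0. ]
```

Emit:
step_arm(
  motion=[
    [0,-30,0,0,0,0,150],
    [0,-70,0,0,0,0,150],
    [0,-110,-1,0,0,0,150],
    [20,-110,-1,0,0,0,150],
    [50,-110,-1,0,0,0,150],
    [80,-110,-1,0,0,0,150],
    [105,-110,-1,0,0,0,150],
    [125,-110,-1,0,0,0,150],
    [138,-110,-1,0,0,0,150],
    [138,-110,-1,0,0,0,150],
  ],
)

```text
time_s: 9.68
eef_pos: [0.5832, -0.0401, 0.0735]
eef_rot: [0.702, 0.072, 0.705, -0.071]
wrist_force: [-1.1, -0.1, -0.4]
opening: 0.409
```

Emit:
step_arm(
  motion=[
    [0,0,0,0,0,0,255],
    [0,0,0,0,0,0,255],
    [0,0,0,0,0,0,255],
    [0,0,0,0,0,0,255],
  ],
)

```text
time_s: 10.18
eef_pos: [0.5853, -0.0406, 0.0761]
eef_rot: [0.704, 0.071, 0.703, -0.072]
wrist_force: [-0.3, 1.0, 4.5]
opening: 0.096
```

```bash
python3 - <<'E'
from h import *
plan(st(-.141,0,.075),-1)
E
```

```text
eef [ 0.5853 -0.0406  0.0761] q [-0.27  0.34  1.67  0.    1.13 -1.64] toolY [0.201 0.98  0.   ] open 0.09581106421029731 f [-0.3  1.   4.5]
shift mm [1.1 0.2 0.1] turn deg [ 0.   0.1 -0. ]
```

The bar is gripped (opening 0.096). I'll lift slowly along the arc to about 0.5 rad, then look.

Emit:
step_arm(
  motion=[
    [-5,-2,0,0,0,0,255],
    [-11,-4,0,0,0,0,255],
    [-17,-7,0,0,0,0,255],
    [-22,-10,0,0,0,0,255],
    [-32,-16,0,0,0,0,255],
    [-42,-24,0,0,0,0,255],
    [-46,-28,0,0,0,0,255],
    [-50,-32,0,0,0,0,255],
    [-50,-32,0,0,0,0,255],
    [-50,-32,0,0,0,0,255],
  ],
)

```text
time_s: 11.42
eef_pos: [0.5788, -0.0714, 0.1246]
eef_rot: [0.704, 0.072, 0.703, -0.071]
wrist_force: [6.7, 1.3, -4.7]
opening: 0.09
```

```bash
cat > meas.py <<'E'
from h import *
import sys
a,d=cam('scene'); b,e=cam('top')
A=cv2.resize(a[180:330,150:300],None,fx=4,fy=4,interpolation=cv2.INTER_CUBIC)
cv2.imwrite('pics/'+sys.argv[1],cv2.cvtColor(A,cv2.COLOR_RGB2BGR))
for n,a,d in(('scene',a,d),('top',b,e)):
    hs=cv2.cvtColor(a,cv2.COLOR_RGB2HSV)
    for nm,mk in(('blue',(hs[...,0]>100)&(hs[...,0]<130)&(hs[...,1]>150)),('red',((hs[...,0]<4)|(hs[...,0]>174))&(hs[...,1]>160)&(a[...,0]>70))):
        r,c=np.nonzero(mk&(d>0)); P=deproj(n,np.c_[c,r],d[r,c]); S=np.c_[(P-F)@X,(P-F)@Y,P[:,2]]
        m=(S[:,0]<0)&(S[:,0]>-.15)&(S[:,1]>.07)&(S[:,1]<.17)&(S[:,2]>.06)
        if m.sum()<3: print(n,nm,m.sum()); continue
        s=S[m]; h=s-[-.025,0,.092]; md=np.median(h,0); print(n,nm,m.sum(),'S',np.median(s,0).round(4),'r',np.hypot(md[0],md[2]).round(4),'ang',np.arctan2(md[2],-md[0]).round(3))
    hh=d>0; r,c=np.nonzero(hh&(hs[...,0]>70)&(hs[...,0]<95)&(hs[...,1]>60)); P=deproj(n,np.c_[c,r],d[r,c]); x=(P-F)@X; m=(P[:,2]>.146)&(P[:,2]<.158)&(x<0)&(x>-.3); print(n,'panel x',np.median(x[m]).round(4) if m.any() else None)
o=ctrl.get_obs(); g=np.array(o['eef_pos'])-F; print('grip h x,z',(g@X+.002+.025).round(4),(g[2]+.055-.092).round(4),'t',o['time_s'],'f',np.round(o['wrist_force'],1),'open',round(o['opening'],3))
gx=g@X+.027; gz=g[2]+.054-.092; print('theta from arm',np.arctan2(gz,-gx)-.319,'r',np.hypot(gx,gz))
E
python3 meas.py c6.png
```

```text
scene blue 96 S [-0.0725  0.1198  0.1333] r 0.0629 ang 0.715
scene red 31 S [-0.0917  0.1141  0.1289] r 0.0762 ang 0.506
scene panel x -0.1913
top blue 0
top red 0
top panel x -0.1976
grip h x,z -0.0823 0.0876 t 11.525 f [ 5.6  1.6 -5.7] open 0.089
theta from arm 0.4919179869475861 r 0.11944339143977678
```

View pics/c6.png

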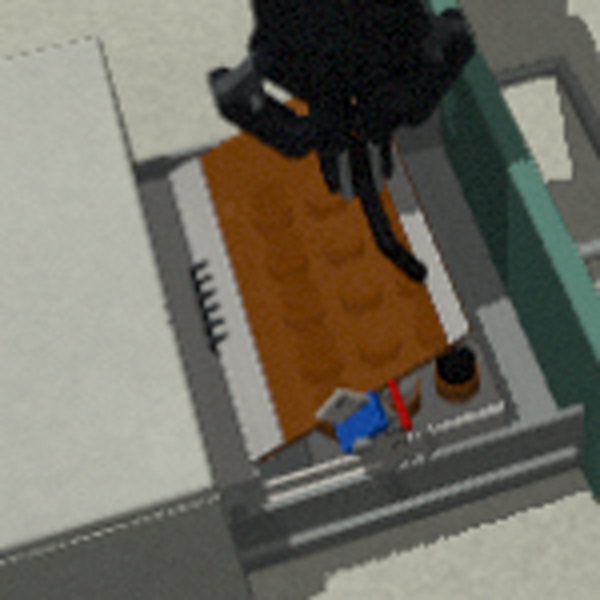

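The crop shows the pin at (400,407), still short of the clip at (362,422), and the arm gives a cover angle of about 0.49. I'll move to about 0.60 and refine the clip angle with averaged depth.

Emit:
step_arm(
  motion=[
    [-2,-2,0,0,0,0,255],
    [-4,-5,0,0,0,0,255],
    [-6,-7,0,0,0,0,255],
    [-8,-9,0,0,0,0,255],
    [-8,-9,0,0,0,0,255],
    [-8,-9,0,0,0,0,255],
  ],
)

```text
time_s: 12.28
eef_pos: [0.577, -0.0799, 0.1319]
eef_rot: [0.704, 0.072, 0.703, -0.071]
wrist_force: [7.0, 2.6, -9.0]
opening: 0.082
```

```bash
python3 meas.py c7.png; python3 - <<'E'
from h import *
A=[];D=[]
for i in range(6):
    a,d=cam('scene'); A.append(a); D.append(np.where(d>0,d,np.nan))
a=np.mean(A,0).astype(np.uint8); d=np.nanmedian(D,0); hs=cv2.cvtColor(a,cv2.COLOR_RGB2HSV)
for nm,mk in(('blue',(hs[...,0]>100)&(hs[...,0]<130)&(hs[...,1]>170)),('red',((hs[...,0]<4)|(hs[...,0]>174))&(hs[...,1]>160)&(a[...,0]>70))):
    mk=mk&np.isfinite(d); r,c=np.nonzero(mk); P=deproj('scene',np.c_[c,r],d[r,c]); S=np.c_[(P-F)@X,(P-F)@Y,P[:,2]]
    m=(S[:,0]<0)&(S[:,0]>-.15)&(S[:,1]>.09)&(S[:,1]<.14)&(S[:,2]>.06); s=S[m]; h=s-[-.025,0,.092]
    R=np.hypot(h[:,0],h[:,2]); t=np.arctan2(h[:,2],-h[:,0])
    print(nm,m.sum(),'r',np.percentile(R,[5,25,50,75,95]).round(4),'ang',np.percentile(t,[5,25,50,75,95]).round(3),'y',np.percentile(s[:,1],[5,50,95]).round(4))
    w,V=np.linalg.eigh(np.cov(h.T)); print(' axes',V.T.round(2).tolist(),np.sqrt(w).round(4))
    for lo in np.arange(.098,.132,.005):
        k=(s[:,1]>=lo)&(s[:,1]<lo+.005)
        if k.sum()>2: print('  y',round(lo,3),k.sum(),'r',R[k].min().round(4),R[k].max().round(4),'ang',t[k].min().round(3),np.median(t[k]).round(3),t[k].max().round(3))
E
```

```text
scene blue 97 S [-0.0717  0.1201  0.1334] r 0.0625 ang 0.725
scene red 31 S [-0.0871  0.1144  0.1355] r 0.0758 ang 0.61
scene panel x -0.1904
top blue 0
top red 0
top panel x -0.1958
grip h x,z -0.0736 0.0949 t 12.375 f [ 8.5  2.5 -9. ] open 0.091
theta from arm 0.5868235209690762 r 0.11932381085007905
blue 91 r [0.0481 0.0544 0.0621 0.0684 0.0714] ang [0.676 0.723 0.741 0.755 0.776] y [0.1131 0.1201 0.1264]
 axes [[0.53, 0.08, 0.85], [0.06, -1.0, 0.06], [-0.85, -0.02, 0.53]] [0.0012 0.0046 0.0081]
  y 0.108 4 r 0.0625 0.0716 ang 0.685 0.72 0.735
  y 0.113 29 r 0.0469 0.0714 ang 0.661 0.746 0.787
  y 0.118 30 r 0.0467 0.0716 ang 0.657 0.744 0.78
  y 0.123 28 r 0.0473 0.0714 ang 0.655 0.733 0.781
red 30 r [0.0735 0.0749 0.0761 0.077  0.0774] ang [0.59  0.603 0.61  0.618 0.621] y [0.1012 0.1159 0.1267]
 axes [[-0.4, -0.04, -0.92], [0.92, -0.03, -0.4], [0.01, 1.0, -0.05]] [0.0009 0.0013 0.0086]
  y 0.098 3 r 0.0753 0.0772 ang 0.591 0.607 0.613
  y 0.103 5 r 0.0741 0.0771 ang 0.606 0.62 0.633
  y 0.108 5 r 0.0744 0.0776 ang 0.606 0.613 0.616
  y 0.113 4 r 0.0749 0.0774 ang 0.601 0.608 0.622
  y 0.118 6 r 0.0732 0.0774 ang 0.59 0.606 0.618
  y 0.123 7 r 0.0728 0.0773 ang 0.572 0.603 0.62
```

View pics/c7.png

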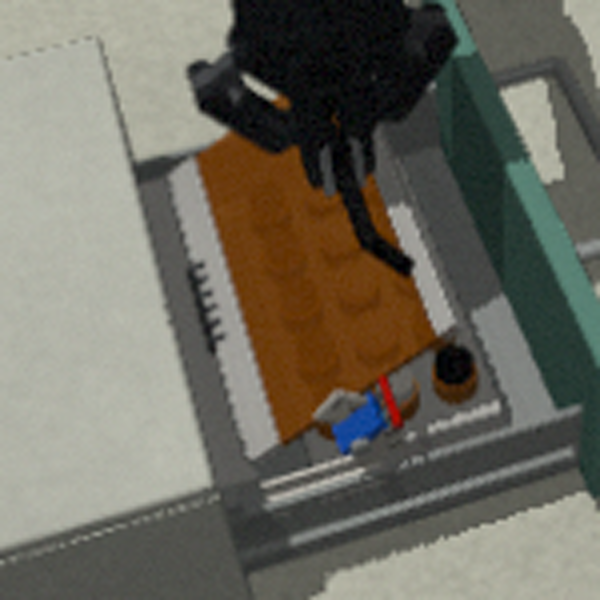

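```bash
python3 - <<'E'
from h import *
A=[];D=[]
for i in range(8):
    a,d=cam('scene'); A.append(a); D.append(np.where(d>0,d,np.nan))
a=np.mean(A,0).astype(np.uint8); d=np.nanmedian(D,0); hs=cv2.cvtColor(a,cv2.COLOR_RGB2HSV)
mk=(hs[...,0]>100)&(hs[...,0]<130)&(hs[...,1]>170)&np.isfinite(d); r,c=np.nonzero(mk); P=deproj('scene',np.c_[c,r],d[r,c]); S=np.c_[(P-F)@X,(P-F)@Y,P[:,2]]
m=(S[:,0]<0)&(S[:,0]>-.15)&(S[:,1]>.09)&(S[:,1]<.14)&(S[:,2]>.06); s=S[m]; h=s-[-.025,0,.092]
R=np.hypot(h[:,0],h[:,2]); t=np.arctan2(h[:,2],-h[:,0]); V=hs[r,c][m][:,2]
for lo in np.arange(.044,.076,.003):
    k=(R>=lo)&(R<lo+.003)
    if k.sum(): print(round(lo,3),k.sum(),'ang',t[k].min().round(3),np.median(t[k]).round(3),t[k].max().round(3),'x,z',np.median(h[k],0).round(4)[[0,2]],'V',V[k].mean().round())
E
```

```text
0.044 2 ang 0.775 0.777 0.78 x,z [-0.0332  0.0326] V 150.0
0.047 10 ang 0.749 0.777 0.789 x,z [-0.0349  0.0335] V 144.0
0.05 7 ang 0.751 0.77 0.775 x,z [-0.0372  0.0355] V 152.0
0.053 8 ang 0.749 0.761 0.767 x,z [-0.0394  0.0376] V 149.0
0.056 7 ang 0.743 0.752 0.76 x,z [-0.0418  0.0391] V 150.0
0.059 9 ang 0.645 0.744 0.756 x,z [-0.0445  0.0409] V 142.0
0.062 15 ang 0.67 0.736 0.747 x,z [-0.0474  0.0426] V 139.0
0.065 9 ang 0.68 0.728 0.735 x,z [-0.0503  0.0444] V 139.0
0.068 12 ang 0.663 0.728 0.741 x,z [-0.0525  0.0463] V 142.0
0.071 12 ang 0.653 0.7 0.731 x,z [-0.0547  0.046 ] V 116.0
```

Subtracting the face offset (3.5 mm) puts the clip's middle line at about 0.66–0.68, and the pin is at about 0.585. I'll move up by about 0.085 rad.

Emit:
step_arm(
  motion=[
    [-2,-3,0,0,0,0,255],
    [-4,-5,0,0,0,0,255],
    [-6,-8,0,0,0,0,255],
    [-6,-8,0,0,0,0,255],
    [-6,-8,0,0,0,0,255],
    [-6,-8,0,0,0,0,255],
  ],
)

```text
time_s: 13.82
eef_pos: [0.5754, -0.0878, 0.138]
eef_rot: [0.704, 0.072, 0.703, -0.071]
wrist_force: [7.9, 2.8, -8.4]
opening: 0.092
```

```bash
python3 meas.py c8.png
```

```text
scene blue 99 S [-0.0702  0.1202  0.1331] r 0.0611 ang 0.738
scene red 29 S [-0.083   0.1133  0.1403] r 0.0755 ang 0.694
scene panel x -0.1889
top blue 0
top red 0
top panel x -0.193
grip h x,z -0.0656 0.101 t 13.925 f [ 7.2  2.1 -7.1] open 0.088
theta from arm 0.6711614229776337 r 0.11959616185579672
```

View pics/c8.png

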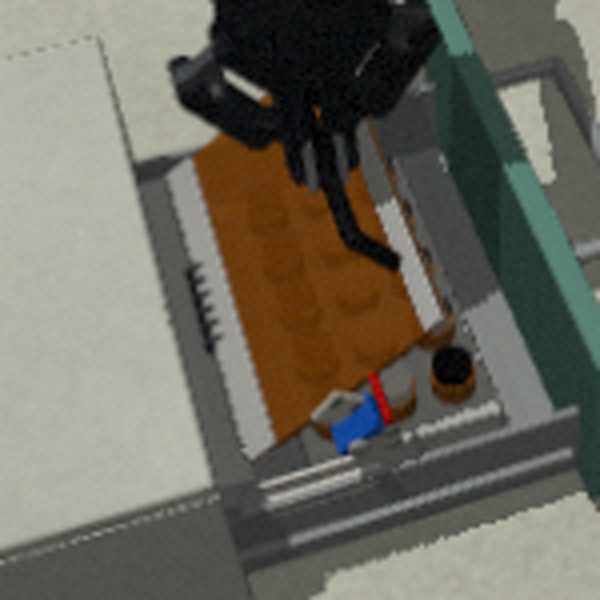

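The clip's x drifted from -0.0755 to -0.0702, so the lift pushed the drawer in about 5 mm (about 185 of 190, above the 170 limit). I'll redo both angles with the hinge shifted and check for creep.

```bash
python3 - <<'E'
from h import *
v=np.load('v5.npz')
def run(a,d,hx):
    hs=cv2.cvtColor(a,cv2.COLOR_RGB2HSV)
    for nm,mk,off in(('blue',(hs[...,0]>100)&(hs[...,0]<130)&(hs[...,1]>150),.0035),('red',((hs[...,0]<4)|(hs[...,0]>174))&(hs[...,1]>160)&(a[...,0]>70),.0025)):
        r,c=np.nonzero(mk&(d>0)); P=deproj('scene',np.c_[c,r],d[r,c]); S=np.c_[(P-F)@X,(P-F)@Y,P[:,2]]
        m=(S[:,0]<0)&(S[:,0]>-.15)&(S[:,1]>.09)&(S[:,1]<.14)&(S[:,2]>.06); h=S[m]-[hx,0,.092]; R=np.hypot(h[:,0],h[:,2]); t=np.arctan2(h[:,2],-h[:,0])
        k=R<.068 if nm=='blue' else R>0
        tt=t[k]-np.arcsin(off/R[k]); print(nm,'x med',np.median(S[m,0]).round(4),'r',np.percentile(R,[2,50,98]).round(4),'ang corrected',np.percentile(tt,[25,50,75]).round(3))
run(v['a'],v['d'],-.025)
A=[];D=[]
for i in range(8):
    a,d=cam('scene'); A.append(a); D.append(np.where(d>0,d,np.nan))
    if i in(0,): run(a,d,-.0205)
run(np.mean(A,0).astype(np.uint8),np.nan_to_num(np.nanmedian(D,0)),-.0205)
o=ctrl.get_obs(); g=np.array(o['eef_pos'])-F; print(g@X,g[2],o['time_s'],np.round(o['wrist_force'],1))
E
```

```text
blue x med -0.0755 r [0.0502 0.0657 0.0757] ang corrected [0.626 0.637 0.649]
red x med -0.1031 r [0.0762 0.0781 0.0802] ang corrected [-0.014 -0.006  0.006]
blue x med -0.0701 r [0.0494 0.0647 0.0747] ang corrected [0.64  0.651 0.661]
red x med -0.0833 r [0.0772 0.0794 0.0809] ang corrected [0.616 0.623 0.64 ]
blue x med -0.07 r [0.0492 0.065  0.0742] ang corrected [0.648 0.654 0.662]
red x med -0.0831 r [0.0773 0.0792 0.0807] ang corrected [0.619 0.627 0.634]
-0.09260425149262179 0.13799455983882927 14.325 [ 7.2  1.7 -7.6]
```

The clip is at about 0.645 and the pin at about 0.625, with no further creep. I'll make a small nudge straight up, settle and recheck.

Emit:
step_arm(
  motion=[
    [-1,0,0,0,0,0,255],
    [-1.5,0,0,0,0,0,255],
    [-1.5,0,0,0,0,0,255],
    [-1.5,0,0,0,0,0,255],
    [-1.5,0,0,0,0,0,255],
    [-1.5,0,0,0,0,0,255],
  ],
)

```text
time_s: 15.08
eef_pos: [0.5752, -0.0885, 0.1386]
eef_rot: [0.704, 0.072, 0.703, -0.071]
wrist_force: [9.7, -1.1, -14.1]
opening: 0.094
```

```bash
python3 - <<'E'
from h import *
A=[];D=[]
for i in range(6):
    a,d=cam('scene'); A.append(a); D.append(np.where(d>0,d,np.nan))
a=np.mean(A,0).astype(np.uint8); d=np.nan_to_num(np.nanmedian(D,0)); hs=cv2.cvtColor(a,cv2.COLOR_RGB2HSV)
for nm,mk,off in(('blue',(hs[...,0]>100)&(hs[...,0]<130)&(hs[...,1]>150),.0035),('red',((hs[...,0]<4)|(hs[...,0]>174))&(hs[...,1]>160)&(a[...,0]>70),.0025)):
    r,c=np.nonzero(mk&(d>0)); P=deproj('scene',np.c_[c,r],d[r,c]); S=np.c_[(P-F)@X,(P-F)@Y,P[:,2]]
    m=(S[:,0]<0)&(S[:,0]>-.15)&(S[:,1]>.09)&(S[:,1]<.14)&(S[:,2]>.06); h=S[m]-[-.0200,0,.092]; R=np.hypot(h[:,0],h[:,2]); t=np.arctan2(h[:,2],-h[:,0]); k=R<.068 if nm=='blue' else R>0
    print(nm,np.median(S[m,0]).round(4),np.median(t[k]-np.arcsin(off/R[k])).round(3))
o=ctrl.get_obs(); print(np.round(o['eef_pos'],4),o['time_s'],np.round(o['wrist_force'],1),o['opening'])
E
```

```text
blue -0.0695 0.648
red -0.0826 0.634
[ 0.5752 -0.0885  0.1386] 15.375 [  8.9  -1.9 -12.9] 0.08709324881291862
```

```bash
python3 -c "
from bench import ctrl
print(ctrl.hand_in())"
```

```text
the job is handed in; nothing more can be done
None
```

I pulled the drawer out to its stop, lifted the cover to the clip, and handed in at about 15.4 s of the 58 s allowed. The fingers were still gripping the cover bar. No verdict was reported.

**Last checks:**
- **Pointer:** it stood at about 0.634 rad and the clip's middle line at about 0.648 rad, a difference of about 0.015 rad against the 0.08 allowed. My individual clip estimates ranged from 0.63 to 0.68 rad.
- **Grip:** the fingers read 0.087 open, about the bar's thickness. The wrist force was about 16 N with the pose steady. The 1 N finger contact itself can't be read directly.
- **Jar, bottle and tub:** nothing went near them after the start, but I did not measure them again.

**What disagreed or went wrong:**
- **First grasp missed:** the camera showed the real fingertips about 38 mm above the reported TCP. I corrected for this, and both later grasps held.
- **Drawer pushed in:** lifting the cover moved it back about 6 mm, leaving it about 184 mm out, still above the 170 mm needed. I allowed for this in the final angles.

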